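# Index the board turntable to the third click and hold it

## Task

Grip the spring-return bar knob of the inspection stand and turn it clockwise (seen from above) from its rest, one click at a time, pausing for at least half a second at the first click and again at the second while a picture is taken, to the third click without running on towards the fourth, so that the chip three places on from the present one comes under the microscope. Finish while still gripping the knob, holding it steady at the third click, because it springs back when let go. Turn only by the knob without touching the turntable or board, and leave the things lying around where they are.

Things in the scene. Friction and masses are not known exactly. Their poses are not given: they have to be found in the camera images.
- knob_grip (a point): Grip point of the stand's black bar knob: on its vertical axis, 65 mm above the table, 14 mm below the bar's top. Bar 50 mm long, 14 mm thick, standing 32 mm clear (47 to 79 mm above the table) over a 52 mm round skirt. Turns with the knob: x along the bar (white line at its -x end), y across the thickness, z up. Place and yaw vary; room for a gripper all round. Pinch the bar across its thickness.
- index_knob (a joint): Knob angle, rad: 0 at rest, growing clockwise from above. Clicks (dips of the turning torque) every 0.419: first 0.419, second 0.838, third 1.257, fourth, fifth (end stop). White ticks on the housing show rest and clicks; the bar's line points at one. A spring (0.13 to 0.15 N m) returns it when let go; notches add +-0.06 to 0.11 N m and do not keep it. One grasp reaches the third.
- knob_base (a point): Fixed point on the knob's axis on the flat top (38 mm above the table) of the grey square gear housing, 104 mm wide. Its axes are the stand's: y points to the turntable and microscope, z up; at knob angle 0 the bar lies along its x. The stand is bolted to the table.
- turntable: Aluminium turntable, 132 mm diameter, with a round green board clipped on it (board top 37 mm above the table), geared 1:1 to the knob, turning the same way. Origin on its axis at its underside, 190 mm from the knob's axis along the stand's +y. Black chips lie 24 degrees apart on a 45 mm radius: at rest one is under the microscope and each click brings the next. Not to be touched.
- third_chip (a point): Top of the chip (9 mm square) three places on from the one under the microscope at rest; the third click brings it there. It turns with the turntable.
- lens_spot (a point): Fixed point at the board's level straight under the microscope, 235 mm from the knob's axis along the stand's +y. The microscope, a dark upright tube of 37 mm diameter from 105 to 222 mm above the table, hangs over it from a post of that height 297 mm from the knob's axis.
- flux_bottle: Bystander: white bottle 40 mm wide, 85 mm high; origin at the centre of its underside.
- solder_reel: Bystander: standing metal reel 56 mm wide, 40 mm high; origin at the centre of its underside.
- parts_tray: Bystander: grey open tray 90 x 120 x 22 mm; origin at the centre of its underside.
- screwdriver: Bystander: black-handled screwdriver 160 mm long lying flat; origin on the table under its middle.

How it is judged:
By the outcome, as a careful person would: the job done as asked, in the order asked, and still so for the second after the job is handed in, while the arm keeps its last pose, push and grip.
It also fails if it takes over 51 s, if anything falls off the work surface, if the arm or the gripper's body presses on something with over 40 N, if the wrist force passes 120 N, or if a joint passes its speed limit or range.

## Robot

A 6-joint arm with a two-finger parallel gripper is mounted at the origin on the work surface. World frame = base frame: x ahead of the robot, y to its left, z up, the work surface at z = 0. Lengths are in m, angles in degrees, forces in N, time in s.
With the tool pointing down it reaches from about 0.25 to 0.725 m from the base axis. Payload 9.7 kg.
Tool frame: the origin (TCP) lies midway between the tips of the shut fingers; the grasp point (between the pads) lies 19 mm behind it (bot.pinch_z is the distance from the TCP to the grasp point, in m); z points along the fingers, y is the direction in which the jaws open and shut (so a half turn about z gives the same grasp; the last joint's range is limited). The gripper opens to 85 mm and grips with 20 to 120 N. Pads are 22 mm wide; open, the fingers measure 114 mm over their backs; the gripper's body (76 mm by 85 mm) begins 54 mm behind the grasp point. The pads swing forward as they close: fully open they stand 13 mm farther back than shut.
Start: joints at [-68.755, 4.979, 10.078, 95.1, 0, 90], TCP at [0.199, -0.513, 0.231] pointing down, gripper open.
Joint ranges: [-179.16, 179.16], [-48.56, 103.87], [-65.8, 70.77], [-126.05, 130.52], [-82.76, 87.17], [-180, 180]. Speed limits (degrees/s): [127.2, 127.2, 147.25, 180, 180, 180].

## Interface

Orientations are given as [roll, pitch, yaw] about the fixed x, y, z axes, in that order (R = Rz(yaw) Ry(pitch) Rx(roll)).
In Python, from workcell import bot, imaging gives the robot as it stands.
- The arm moves only by the tool servo_tool, never from a script. Its argument "moves" is a list that holds one entry, the list of rows, each a list of 7 numbers: the turn, a rotation vector about the tool's x, y, z in rad, then the shift along the tool's x, y, z in cm, then the finger opening in cm, from 0 to 8.54. A call has 1 to 12 rows; each row shifts and turns the pose as measured when the row begins, along the tool's axes as they then stand; what a row does not reach is not made up. A row lasts 1/12 s, in which the tool goes at most 41.7 mm and 7.16 degrees, less where a joint would pass 70% of its speed; a pose out of reach is approached as far as the arm can. A call is refused whole if a number of a shift passes 4.17 or a number of a turn 0.125, either way. A call with a gripper value outside its range is refused whole. The fingers move at their own pace and stop on an object; "force" is the grip in N (left out, the last holds). Time passes only in rows, so rows that do not move let the fingers close. It gives the time, the measured TCP pose, the force and the opening at its end, in the units of the state.
- bot.get_obs(): the state, without advancing time (a new reading comes with each control period).
- imaging.camera(name): name is "scene" or "side" or "wrist"; returns the picture (420x560x3 uint8, blue, green, red); there is no depth.
- imaging.calibration(name): a dict with "fx", "fy", "cx", "cy" (pixels), "camera_from_world" (4x4, takes a point from world to camera coordinates). Camera axes: x right, y down, z forward; pixel columns grow to the right and rows downward; lengths in m; the calibration is good to about 2 mm. A picture is of the moment at which its call begins: read the wrist's pose just before it. calibration takes no time and is no camera call; for the wrist camera it gives the pose at the moment of the call.
- bot.job_done(): hands the job in, once; it reports no verdict.
The state is a dict: "time": time; "q": joint angles; "qd": joint speeds; "joint_efforts": joint torques, N m; "ee_pos": TCP position; "tcp_rot": TCP orientation; "wrist_force": force on the tool from outside, world axes, zero at the start; "torque": the same for the moment, N m; "opening": finger opening in m.
Only numpy, scipy, OpenCV 4.12 (cv2) and the standard library are available. Lean on these libraries where they do the work, as an engineer would, in place of code of your own. Each camera call takes 0.05 s, during which the arm holds its last target.

## Working session

There is one attempt and no reset: what is moved stays moved. The work goes in short steps, Python scripts to look and compute and a tool call to move; the robot and the scene stay as the last step left them, time stands still between calls to the robot, and variables do not carry over. Pictures are saved under pics/ and viewed, and the job is handed in when it is done.

Besides the shell and the picture viewer there is one more tool, called after "Emit:" as name(argument=value, ...), one argument or row to a line, values as JSON. servo_tool: Moves the arm, as the interface text tells. Its arguments: {"type":"object","properties":{"moves":{"type":"array","items":{"type":"array","items":{"type":"array","items":{"type":"number"}}}},"force":{"type":"number"}},"required":["moves"]}

```bash
ls; mkdir -p pics; python3 - <<'E'
from workcell import bot, imaging
import cv2
o=bot.get_obs()
for k,v in o.items(): print(k,v)
print(bot.pinch_z)
for n in ["scene","side","wrist"]:
    im=imaging.camera(n); cv2.imwrite(f"pics/{n}0.png",im)
    c=imaging.calibration(n); print(n,c)
E
```

```text
pics
time 0.0
q [-6.87552071e+01  5.00952783e+00  1.00344605e+01  9.51006910e+01
 -2.89705608e-05  8.99999367e+01]
qd [ 0.00925886 -0.05055258 -0.01348668  0.01601862  0.0234265  -0.01898968]
joint_efforts [-1.52604143e-04 -5.20389926e+01  4.64803219e+01  1.63309736e-02
 -2.98972179e-05  1.84265019e-06]
ee_pos [ 0.19920731 -0.51239899  0.23059822]
tcp_rot [-1.79924242e+02  2.88869036e-05  2.12448562e+01]
wrist_force [-0.90875858  0.28969956  0.33493653]
torque [-0.01020835  0.00389019  0.03762039]
opening 0.08531187191059515
0.0187
scene {'fx': 390.5460143058924, 'fy': 390.5460143058924, 'cx': 275.84014854237694, 'cy': 215.5516669142956, 'camera_from_world': array([[ 0.82196713,  0.56943937, -0.01043264, -0.50637263],
       [ 0.33268406, -0.49492525, -0.8027268 , -0.09211822],
       [-0.46226763,  0.65634427, -0.59625569,  1.22071547],
       [ 0.        ,  0.        ,  0.        ,  1.        ]])}
side {'fx': 448.97275711996264, 'fy': 448.97275711996264, 'cx': 281.35684846604164, 'cy': 203.55856770370548, 'camera_from_world': array([[ 0.99975485, -0.02207745,  0.00167816, -0.5668721 ],
       [-0.01577854, -0.76358231, -0.64551769,  0.11293387],
       [ 0.0155328 ,  0.64533297, -0.76374347,  1.05548758],
       [ 0.        ,  0.        ,  0.        ,  1.        ]])}
wrist {'fx': 291.245173973485, 'fy': 291.245173973485, 'cx': 282.03514743614414, 'cy': 215.3700791447006, 'camera_from_world': array([[ 0.36314571, -0.93173085, -0.00167875, -0.54786272],
       [-0.89305747, -0.34858519,  0.2844938 , -0.03788726],
       [-0.26565684, -0.10181349, -0.95867641,  0.3787837 ],
       [ 0.        ,  0.        ,  0.        ,  1.        ]])}
```

View pics/scene0.png

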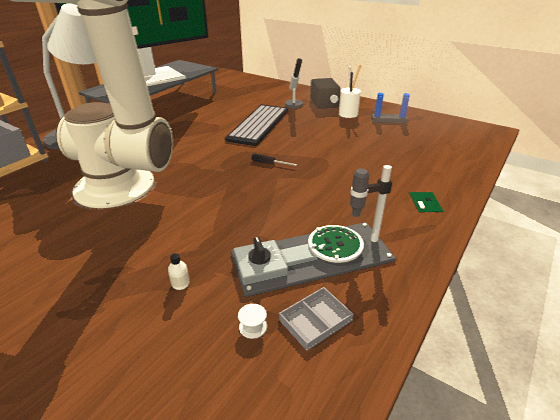

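View pics/side0.png

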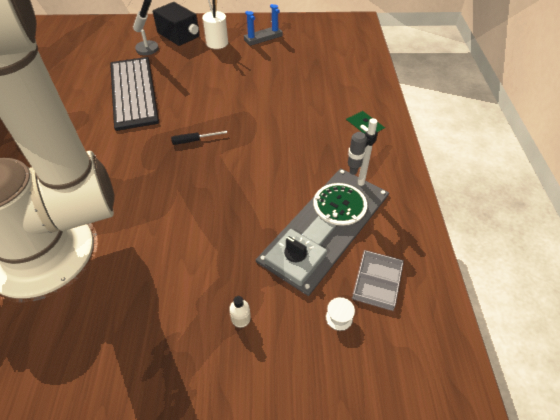

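View pics/wrist0.png

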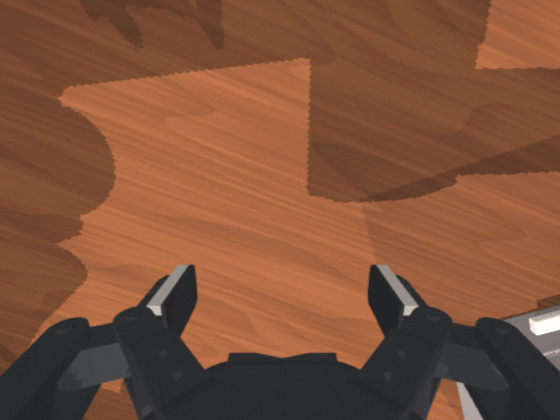

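The knob is at about (260,252) in scene and (296,248) in side. The turntable is at (335,243) and (340,203). I'll zoom in.

```bash
cat > h.py <<'E'
from workcell import bot, imaging
import cv2, numpy as np
def ray(c,u,v):
    T=c["camera_from_world"];R=T[:3,:3];t=T[:3,3]
    d=R.T@np.array([(u-c["cx"])/c["fx"],(v-c["cy"])/c["fy"],1.]);return -R.T@t,d
def onplane(c,u,v,z):
    o,d=ray(c,u,v);return o+d*(z-o[2])/d[2]
def proj(c,p):
    T=c["camera_from_world"];q=T[:3,:3]@np.asarray(p)+T[:3,3]
    return np.array([c["fx"]*q[0]/q[2]+c["cx"],c["fy"]*q[1]/q[2]+c["cy"]])
E
python3 - <<'E'
from h import *
for n,(x,y,w,h) in {"scene":(220,215,180,90),"side":(250,160,150,140)}.items():
    im=cv2.imread(f"pics/{n}0.png")[y:y+h,x:x+w]
    s=min(800//w,600//h); cv2.imwrite(f"pics/{n}0z.png",cv2.resize(im,None,fx=s,fy=s,interpolation=cv2.INTER_CUBIC)); print(n,s)
# board green mask
for n in ["scene","side"]:
    im=cv2.imread(f"pics/{n}0.png"); c=imaging.calibration(n)
    hsv=cv2.cvtColor(im,cv2.COLOR_BGR2HSV)
    m=cv2.inRange(hsv,(50,100,20),(85,255,255)); m[:150 if n=='side' else 210]=0
    m=cv2.morphologyEx(m,cv2.MORPH_CLOSE,np.ones((7,7)))
    cs,_=cv2.findContours(m,0,2); k=max(cs,key=cv2.contourArea)
    p=np.array([onplane(c,*q[0],.037)[:2] for q in cv2.convexHull(k)],np.float32)
    print(n,cv2.contourArea(k),cv2.minEnclosingCircle(p), p.mean(0))
E
```

```text
scene 4
side 4
scene 1035.5 ((0.715031623840332, 0.10990425944328308), 0.056583039462566376) [0.7231948  0.10904593]
side 1065.5 ((0.71378493309021, 0.10681488364934921), 0.054571062326431274) [0.7212994  0.10759603]
```

View pics/scene0z.png

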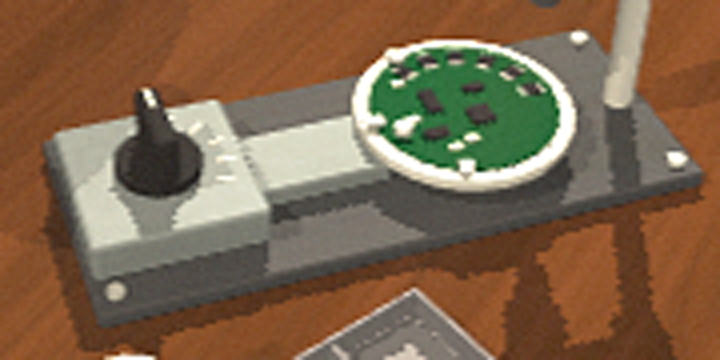

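View pics/side0z.png

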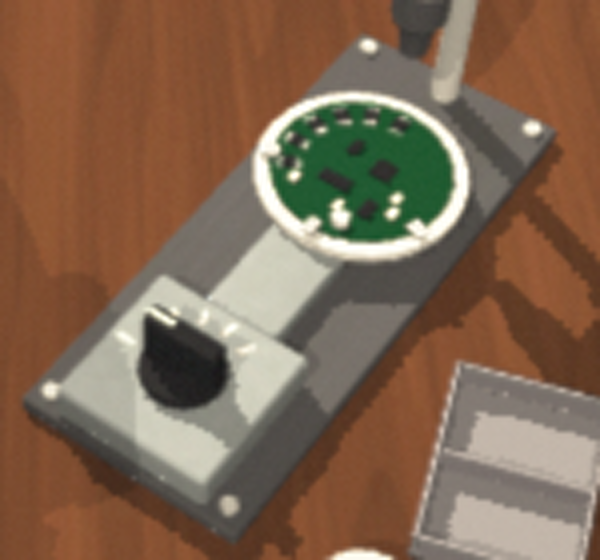

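```bash
python3 - <<'E'
from h import *
cs=imaging.calibration("side"); cc=imaging.calibration("scene")
S=lambda x,y:(x/4+250-.375,y/4+160-.375)
C=lambda x,y:(x/4+220-.375,y/4+215-.375)
# tuntable rim ellipse centers, z~.034
print("turn side",onplane(cs,*S(361,175),.034),"scene",onplane(cc,*C(465,115),.034))
print("skirt side",onplane(cs,*S(183,370),.045),"scene",onplane(cc,*C(160,160),.045))
for q in [(168,275),(303,358),(203,498-18),(64,390)]: print("house side",onplane(cs,*S(*q),.038))
for q in [(50,135),(215,100),(268,208),(95,250)]: print("house scene",onplane(cc,*C(*q),.038))
for q in [(370,47),(533,128),(229,505),(50,390)]: print("screw",onplane(cs,*S(*q),.012))
E
```

```text
turn side [0.71377051 0.10500136 0.034     ] scene [0.71821573 0.10644355 0.034     ]
skirt side [ 0.59724012 -0.04439502  0.045     ] scene [ 0.59771517 -0.03780399  0.045     ]
house side [0.59164499 0.02730589 0.038     ]
house side [ 0.66580899 -0.03296109  0.038     ]
house side [ 0.6053644 -0.1107182  0.038    ]
house side [ 0.53071023 -0.05165453  0.038     ]
house scene [ 0.52609835 -0.05062506  0.038     ]
house scene [0.58847159 0.03002121 0.038     ]
house scene [ 0.66641684 -0.0297954   0.038     ]
house scene [ 0.60674487 -0.10934528  0.038     ]
screw [0.7360392  0.23615127 0.012     ]
screw [0.83362071 0.16101916 0.012     ]
screw [ 0.62047848 -0.11135787  0.012     ]
screw [ 0.52200418 -0.03432379  0.012     ]
```

```bash
cat >> h.py <<'E'
from scipy.spatial.transform import Rotation as Ro
def tool():
    o=bot.get_obs(); return Ro.from_euler('xyz',o["tcp_rot"],degrees=True).as_matrix(),np.array(o["ee_pos"]),o
def plan(target,yaw,n):
    R,p,o=tool(); y0=o["tcp_rot"][2]; d=(np.array(target)-p)/n; dy=((yaw-y0+180)%360-180)/n
    for i in range(n):
        Ri=Ro.from_euler('xyz',[180,0,y0+dy*i],degrees=True).as_matrix()
        print(i,-np.radians(dy).round(4),(Ri.T@d*100).round(2))
E
python3 - <<'E'
from h import *
c=imaging.calibration("wrist");T=c["camera_from_world"]
R,p,o=tool()
cen=-T[:3,:3].T@T[:3,3]
print("cam in tool",R.T@(cen-p)); print("cam axes in tool",(R.T@T[:3,:3].T).round(3))
# predict view of knob from hover
psi=141.4
for h in (.14,.2,.23):
    Rn=Ro.from_euler('xyz',[180,0,psi],degrees=True).as_matrix(); pn=np.array([.5975,-.04,h])
    X=np.eye(4);X[:3,:3]=R;X[:3,3]=p; Y=np.eye(4);Y[:3,:3]=Rn;Y[:3,3]=pn
    Tn=T@X@np.linalg.inv(Y); c2=dict(c);c2["camera_from_world"]=Tn
    print(h,proj(c2,[.5975,-.04,.065]),proj(c2,[.5975,-.04,.038]))
plan([.5975,-.04,.23],141.4,18)
E
```

```text
cam in tool [ 0.07189358 -0.00154623 -0.14225062]
cam axes in tool [[ 0.001 -0.959 -0.285]
 [ 1.     0.001 -0.   ]
 [ 0.001 -0.285  0.959]]
0.14 [284.09741473 224.42452449] [283.90699677 214.71655899]
0.2 [283.72103053 205.23555299] [283.59691566 198.90787866]
0.23 [283.5843842  198.26899442] [283.48111624 193.00414551]
0 -0.1165 [ 3.01 -1.64  0.  ]
1 -0.1165 [ 3.18 -1.28  0.  ]
2 -0.1165 [ 3.31 -0.9   0.  ]
3 -0.1165 [ 3.39 -0.51  0.  ]
4 -0.1165 [ 3.43 -0.12  0.  ]
5 -0.1165 [3.42 0.28 0.  ]
6 -0.1165 [3.36 0.68 0.  ]
7 -0.1165 [3.26 1.07 0.  ]
8 -0.1165 [3.12 1.44 0.  ]
9 -0.1165 [2.93 1.79 0.  ]
10 -0.1165 [2.7  2.12 0.  ]
11 -0.1165 [2.44 2.42 0.  ]
12 -0.1165 [2.14 2.69 0.  ]
13 -0.1165 [1.81 2.92 0.  ]
14 -0.1165 [1.46 3.11 0.  ]
15 -0.1165 [1.09 3.26 0.  ]
16 -0.1165 [0.7  3.36 0.  ]
17 -0.1165 [0.31 3.42 0.  ]
```

Emit:
servo_tool(
  moves=[
    [[0,0,-0.117,3.0,-1.6,0,8.5],[0,0,-0.117,3.2,-1.3,0,8.5],[0,0,-0.117,3.3,-0.9,0,8.5],[0,0,-0.117,3.4,-0.5,0,8.5],[0,0,-0.117,3.4,-0.1,0,8.5],[0,0,-0.117,3.4,0.3,0,8.5],[0,0,-0.117,3.4,0.7,0,8.5],[0,0,-0.117,3.3,1.1,0,8.5]],
  ],
)

```text
time: 0.82
ee_pos: [0.3763, -0.296, 0.2271]
tcp_rot: [-179.7, -0.2, 76.5]
wrist_force: [0.3, -0.6, -0.0]
opening: 0.0853
```

```bash
python3 - <<'E'
from h import *
R,p,o=tool(); print(o["time"],p,o["tcp_rot"],o["q"])
plan([.5975,-.04,.2],141.4,11)
E
```

```text
0.8167 [ 0.37627257 -0.29602816  0.22705558] [-179.73359035   -0.18169064   76.4891424 ] [-3.82254397e+01 -4.51826107e+00  7.76692537e-02  9.49139018e+01
  5.36610323e-02  6.52848466e+01]
0 -0.103 [2.73 1.41 0.25]
1 -0.103 [2.57 1.69 0.25]
2 -0.103 [2.39 1.94 0.25]
3 -0.103 [2.17 2.18 0.25]
4 -0.103 [1.94 2.39 0.25]
5 -0.103 [1.68 2.57 0.25]
6 -0.103 [1.41 2.73 0.25]
7 -0.103 [1.12 2.86 0.25]
8 -0.103 [0.82 2.96 0.25]
9 -0.103 [0.51 3.03 0.25]
10 -0.103 [0.2  3.07 0.25]
```

Emit:
servo_tool(
  moves=[
    [[0,0,-0.106,2.7,1.4,0.25,8.5],[0,0,-0.106,2.6,1.7,0.25,8.5],[0,0,-0.106,2.4,1.9,0.25,8.5],[0,0,-0.106,2.2,2.2,0.25,8.5],[0,0,-0.106,1.9,2.4,0.25,8.5],[0,0,-0.106,1.7,2.6,0.25,8.5],[0,0,-0.106,1.4,2.7,0.25,8.5],[0,0,-0.106,1.1,2.9,0.25,8.5],[0,0,-0.106,0.8,3.0,0.25,8.5],[0,0,-0.106,0.5,3.0,0.25,8.5],[0,0,-0.106,0.2,3.1,0.25,8.5],[0,0,0,0,0,0,8.5]],
  ],
)

```text
time: 1.82
ee_pos: [0.5964, -0.0094, 0.1953]
tcp_rot: [180.0, -0.5, 147.5]
wrist_force: [0.9, -0.3, 0.5]
opening: 0.0852
```

```bash
python3 - <<'E'
from h import *
R,p,o=tool(); print(o["time"],p,o["tcp_rot"],o["q"],o["qd"])
c=imaging.calibration("wrist"); im=imaging.camera("wrist"); cv2.imwrite("pics/w1.png",im)
np.save("w1.npy",c["camera_from_world"])
E
```

```text
1.8167 [ 0.59643832 -0.00940945  0.19525216] [179.96255927  -0.46322563 147.49817468] [-1.03461382 11.24587557 13.0600278  92.18971358  0.27374167 31.46646569] [-1.4541067  -1.1561593  -1.32369028  1.46292762 -1.25527324  3.16559763]
```

View pics/w1.png

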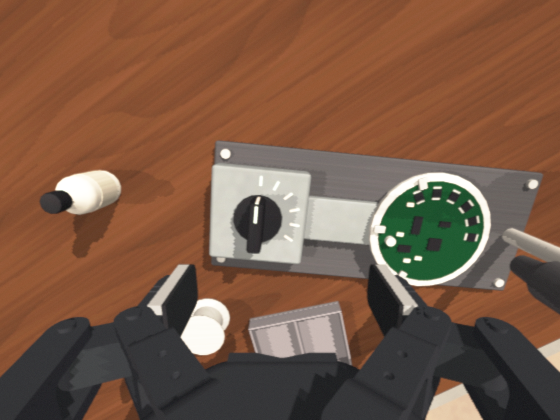

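The view shows the knob at about (257,217), ticks on its right side and the turntable at (430,229). I'll segment these for precise values.

```bash
cat > m.py <<'E'
from h import *
def seg(im,c,show=None):
    hsv=cv2.cvtColor(im,cv2.COLOR_BGR2HSV)
    g=cv2.inRange(hsv,(50,80,20),(90,255,255))
    g=cv2.morphologyEx(g,cv2.MORPH_CLOSE,np.ones((9,9)))
    k=max(cv2.findContours(g,0,2)[0],key=cv2.contourArea)
    P=np.array([onplane(c,*q[0],.037)[:2] for q in cv2.convexHull(k)])
    A=np.c_[2*P,np.ones(len(P))];s=np.linalg.lstsq(A,(P**2).sum(1),rcond=None)[0]
    print("board circle",s[:2],"r",np.sqrt(s[2]+s[0]**2+s[1]**2)); 
    return s[:2]
E
python3 - <<'E'
from m import *
im=cv2.imread("pics/w1.png");c=imaging.calibration("wrist");c["camera_from_world"]=np.load("w1.npy")
seg(im,c)
z=cv2.resize(im[150:280,190:330],None,fx=4,fy=4,interpolation=cv2.INTER_CUBIC);cv2.imwrite("pics/w1z.png",z)
z=cv2.resize(im[150:300,350:500],None,fx=4,fy=4,interpolation=cv2.INTER_CUBIC);cv2.imwrite("pics/w1t.png",z)
E
```

```text
board circle [0.71209303 0.1101377 ] r 0.05620530344820925
```

View pics/w1z.png

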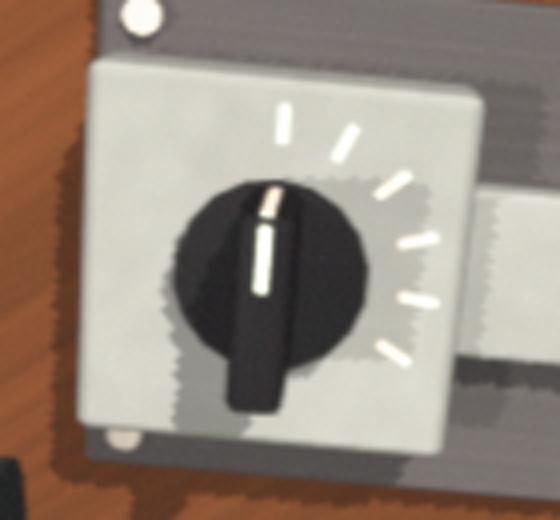

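View pics/w1t.png

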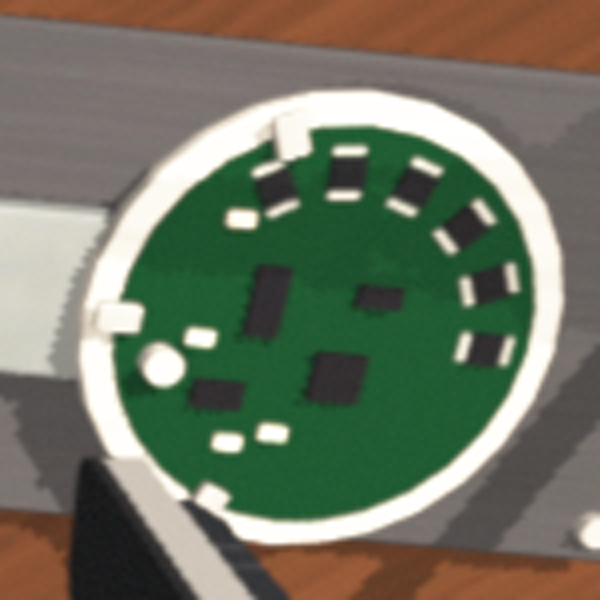

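```bash
cat >> m.py <<'E'
def circ(P):
    P=np.array(P);A=np.c_[2*P,np.ones(len(P))];s=np.linalg.lstsq(A,(P**2).sum(1),rcond=None)[0]
    return s[:2],np.sqrt(s[2]+s[0]**2+s[1]**2)
E
python3 - <<'E'
from m import *
im=cv2.imread("pics/w1.png");c=imaging.calibration("wrist");c["camera_from_world"]=np.load("w1.npy")
Z=lambda x,y:(x/4+190-.375,y/4+150-.375)
W=lambda x,y,z:onplane(c,*Z(x,y),z)[:2]
t=[W(*q,.038) for q in [(284,123),(345,143),(393,186),(418,242),(418,299),(393,354)]]
cen,r=circ(t); print("ticks axis",cen,r)
a=np.degrees([np.arctan2(*(p-cen)[::-1]) for p in t]); print(a,np.diff(a), "rest dir", np.mean(a+24*np.arange(6)))
h=[W(*q,.038) for q in [(93,60),(483,97),(440,453),(80,420)]]
print("housing c",np.mean(h,0)); 
for i in range(4): d=h[(i+1)%4]-h[i]; print(np.linalg.norm(d),np.degrees(np.arctan2(d[1],d[0])))
print("skirt c",W(271,274,.047))
print("bar top ends",W(267,216,.079),W(253,410,.079))
e=W(267,216,.079)-W(253,410,.079);print(np.linalg.norm(e),np.degrees(np.arctan2(e[1],e[0])),(W(267,216,.079)+W(253,410,.079))/2)
e=W(264,225,.079)-W(261,294,.079);print("line",np.linalg.norm(e),np.degrees(np.arctan2(e[1],e[0])))
b=seg(im,c); d=b-cen; print("axis->table",np.linalg.norm(d),np.degrees(np.arctan2(d[1],d[0])))
E
```

```text
ticks axis [ 0.596016   -0.03998758] 0.04061426480520381
[140.9614792  117.35464805  93.22422084  69.53871058  46.89312379
  22.48682669] [-23.60683116 -24.1304272  -23.68551026 -22.64558679 -24.4062971 ] rest dir 141.74316819401483
housing c [ 0.5950514  -0.03788674]
0.10022455553361535 52.139261115472024
0.10045797645473746 -37.82658523778549
0.10099615494293629 -128.17297488243779
0.09991010246299661 141.7319669500881
skirt c [ 0.59474825 -0.03784444]
bar top ends [ 0.57624784 -0.02345662] [ 0.61422515 -0.05296592]
0.04809443785335749 142.15191724688015 [ 0.59523649 -0.03821127]
line 0.016614183472499742 143.7046097824951
board circle [0.71209303 0.1101377 ] r 0.05620530344820925
axis->table 0.18976689609484532 52.288765522804894
```

```bash
python3 - <<'E'
from h import *
R,p,o=tool(); print(o["time"],p,o["tcp_rot"])
plan([.5955,-.039,.13],141.9,4)
E
```

```text
1.8667 [ 0.59537422 -0.01090291  0.19553097] [-179.97762049   -0.47719146  147.20810299]
0 0.0232 [-0.38 -0.59  1.64]
1 0.0232 [-0.4  -0.58  1.64]
2 0.0232 [-0.41 -0.57  1.64]
3 0.0232 [-0.42 -0.56  1.64]
```

Emit:
servo_tool(
  moves=[
    [[0,0,0.023,-0.4,-0.6,1.6,8.5],[0,0,0.023,-0.4,-0.6,1.6,8.5],[0,0,0.023,-0.4,-0.6,1.6,8.5],[0,0,0.023,-0.4,-0.6,1.6,8.5],[0,0,0,0,0,0,8.5],[0,0,0,0,0,0,8.5]],
  ],
)

```text
time: 2.37
ee_pos: [0.5928, -0.042, 0.1295]
tcp_rot: [-179.9, -0.5, 141.4]
wrist_force: [-1.2, 0.2, 0.3]
opening: 0.0854
```

```bash
cat >> h.py <<'E'
def err(target,yaw):
    R,p,o=tool(); Rt=Ro.from_euler('xyz',[180,0,yaw],degrees=True).as_matrix()
    print("t",round(o["time"],3),"pos",p.round(4),"rpy",np.round(o["tcp_rot"],2),"F",np.round(o["wrist_force"],1),"M",np.round(o["torque"],3),"open",round(o["opening"],4))
    print("rotvec",Ro.from_matrix(R.T@Rt).as_rotvec().round(4),"shift cm",(R.T@(np.array(target)-p)*100).round(2))
E
python3 - <<'E'
from h import *
err([.5955,-.039,.13],141.9)
c=imaging.calibration("wrist"); im=imaging.camera("wrist"); cv2.imwrite("pics/w2.png",im)
np.save("w2.npy",c["camera_from_world"])
E
```

```text
t 2.367 pos [ 0.5928 -0.042   0.1295] rpy [-179.86   -0.49  141.38] F [-1.2  0.2  0.3] M [-0.003 -0.018  0.043] open 0.0854
rotvec [-0.0024 -0.0085 -0.0091] shift cm [-0.03  0.4  -0.06]
```

View pics/w2.png

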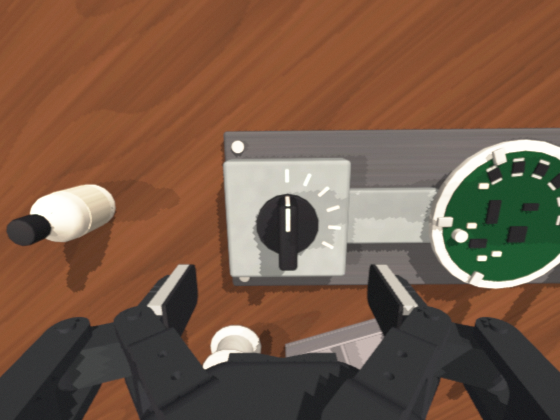

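```bash
python3 - <<'E'
from m import *
im=cv2.imread("pics/w2.png")
z=cv2.resize(im[145:285,215:355],None,fx=4,fy=4,interpolation=cv2.INTER_CUBIC);cv2.imwrite("pics/w2z.png",z)
E
```

```text
(no output)
```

View pics/w2z.png

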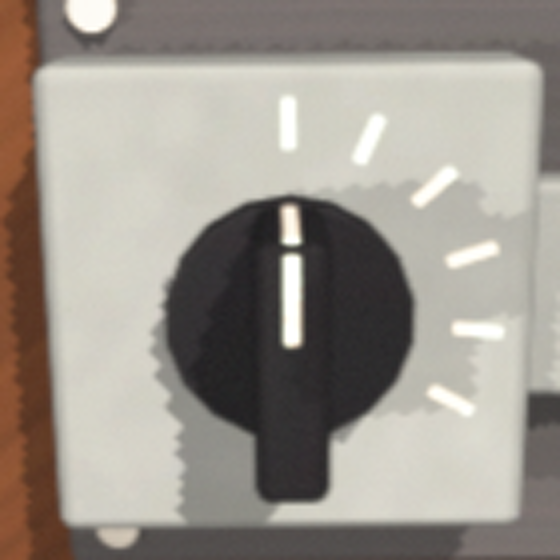

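```bash
python3 - <<'E'
from m import *
im=cv2.imread("pics/w2.png");c=imaging.calibration("wrist");c["camera_from_world"]=np.load("w2.npy")
Z=lambda x,y:(x/4+215-.375,y/4+145-.375)
W=lambda x,y,z:onplane(c,*Z(x,y),z)[:2]
t=[W(*q,.038) for q in [(288,123),(369,139),(435,187),(472,255),(478,329),(451,401)]]
cen,r=circ(t); print("ticks axis",cen,r)
a=np.degrees([np.arctan2(*(p-cen)[::-1]) for p in t]); print(a, "rest dir", np.mean(a+24*np.arange(6)))
print("skirt c",W(290,316,.045))
A,B=W(292.5,245,.079),W(292,500,.079); e=A-B
print("bar",np.linalg.norm(e),np.degrees(np.arctan2(e[1],e[0])),(A+B)/2)
e=W(291,250,.079)-W(291.5,348,.079);print("line",np.linalg.norm(e),np.degrees(np.arctan2(e[1],e[0])))
e=W(38,75,.038)-W(64,522,.038);f=W(542,65,.038)-W(520,520,.038)
for g in(e,f):print("edge",np.linalg.norm(g),np.degrees(np.arctan2(g[1],g[0])))
err([.595,-.0385,.052],141.9)
E
```

```text
ticks axis [ 0.59630238 -0.03934965] 0.04020768050637464
[141.84923438 117.89871779  93.70299975  69.94729778  46.54369122
  22.05092405] rest dir 141.99881082577247
skirt c [ 0.5951371  -0.03817362]
bar 0.04789406147816483 141.62869668529433 [ 0.59543014 -0.03851824]
line 0.01773066591135945 142.0007325905788
edge 0.09833898311792898 141.66376305018312
edge 0.09971453628247054 142.30529594958523
t 2.417 pos [ 0.5927 -0.0419  0.1294] rpy [-179.85   -0.5   141.39] F [-0.1 -0.5 -0.7] M [-0.02  -0.045 -0.007] open 0.0848
rotvec [-0.0026 -0.0087 -0.0089] shift cm [-0.03  0.43  7.74]
```

Emit:
servo_tool(
  moves=[
    [[-0.003,-0.009,-0.01,0,0.42,0,8.5],[0,0,0,0,0,2.0,8.5],[0,0,0,0,0,2.0,8.5],[0,0,0,0,0,2.0,8.5],[0,0,0,0,0,1.4,8.5],[0,0,0,0,0,0,8.5],[0,0,0,0,0,0,8.5]],
  ],
  force=60,
)

```text
time: 3.0
ee_pos: [0.6007, -0.0365, 0.0628]
tcp_rot: [179.5, 0.8, 142.3]
wrist_force: [0.8, 0.4, 1.0]
opening: 0.0849
```

```bash
python3 - <<'E'
from h import *
err([.5955,-.0388,.051],142)
E
```

```text
t 3.0 pos [ 0.6007 -0.0365  0.0628] rpy [179.47   0.8  142.3 ] F [0.8 0.4 1. ] M [ 0.023 -0.011 -0.001] open 0.0849
rotvec [0.0093 0.014  0.0053] shift cm [ 0.29 -0.51  1.18]
```

Emit:
servo_tool(
  moves=[
    [[0.009,0.014,0.005,0.3,-0.5,0.4,8.5],[0,0,0,0,0,0.4,8.5],[0,0,0,0,0,0.3,8.5],[0,0,0,0,0,0,8.5],[0,0,0,0,0,0,8.5]],
  ],
)

```text
time: 3.42
ee_pos: [0.5973, -0.0384, 0.0561]
tcp_rot: [179.8, 0.2, 142.1]
wrist_force: [-0.7, 0.2, 0.5]
opening: 0.0849
```

```bash
python3 - <<'E'
from h import *
err([.5955,-.0388,.051],142)
E
```

```text
t 3.417 pos [ 0.5973 -0.0384  0.0561] rpy [179.82   0.24 142.07] F [-0.7  0.2  0.5] M [-0.056 -0.014 -0.001] open 0.0849
rotvec [0.0031 0.0042 0.0012] shift cm [ 0.12 -0.14  0.51]
```

Emit:
servo_tool(
  moves=[
    [[0.003,0.004,0,0.1,-0.14,0.6,8.5],[0,0,0,0,0,0,8.5],[0,0,0,0,0,0,8.5]],
  ],
)

```text
time: 3.67
ee_pos: [0.596, -0.0391, 0.0502]
tcp_rot: [180.0, 0.0, 142.1]
wrist_force: [0.1, 0.2, -0.5]
opening: 0.0851
```

```bash
python3 - <<'E'
from h import *
err([.5955,-.0388,.051],142)
im=imaging.camera("wrist"); cv2.imwrite("pics/w3.png",im)
im=imaging.camera("side"); cv2.imwrite("pics/s3.png",cv2.resize(im[160:300,230:400],None,fx=4,fy=4))
E
```

```text
t 3.667 pos [ 0.596  -0.0391  0.0502] rpy [1.7997e+02 5.0000e-02 1.4206e+02] F [ 0.1  0.2 -0.5] M [-0.025  0.007 -0.024] open 0.0851
rotvec [0.0005 0.0008 0.0011] shift cm [ 0.05 -0.01 -0.08]
```

View pics/w3.png

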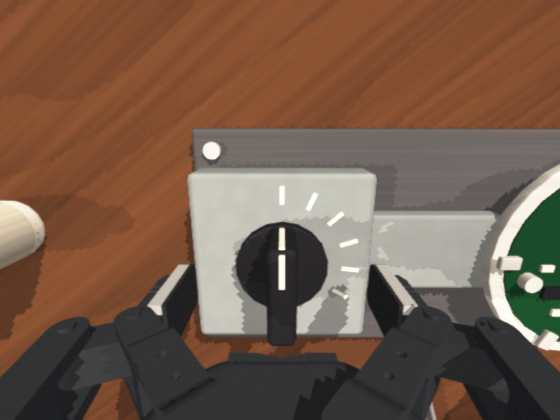

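View pics/s3.png

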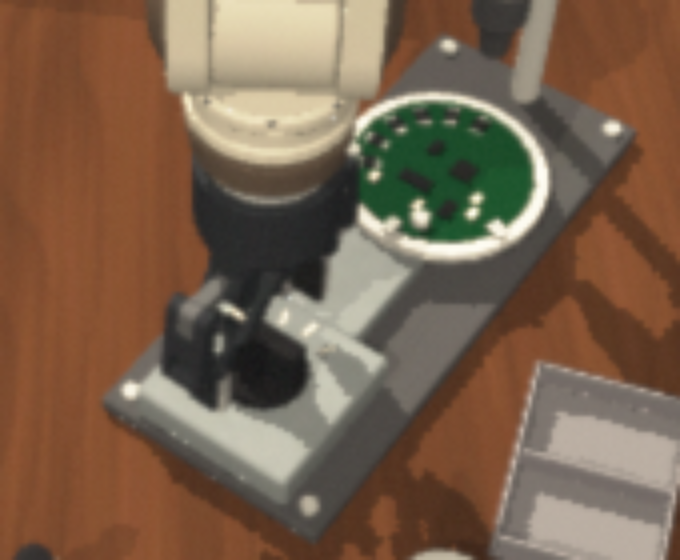

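Emit:
servo_tool(
  moves=[
    [[0,0,0,0,0,-0.1,4.0],[0,0,0,0,0,0,2.5],[0,0,0,0,0,0,1.8],[0,0,0,0,0,0,1.2],[0,0,0,0,0,0,1.0],[0,0,0,0,0,0,1.0],[0,0,0,0,0,0,1.0],[0,0,0,0,0,0,1.0],[0,0,0,0,0,0,1.0]],
  ],
  force=60,
)

```text
time: 4.52
ee_pos: [0.5958, -0.0393, 0.0518]
tcp_rot: [180.0, 0.1, 142.0]
wrist_force: [-0.0, 0.1, 0.4]
opening: 0.0129
```

```bash
python3 - <<'E'
from h import *
err([.5955,-.0388,.051],142)
c=imaging.calibration("wrist");im=imaging.camera("wrist"); cv2.imwrite("pics/w4.png",im);np.save("w4.npy",c["camera_from_world"])
E
```

```text
t 4.517 pos [ 0.5958 -0.0393  0.0518] rpy [1.7999e+02 6.0000e-02 1.4205e+02] F [-0.   0.1  0.4] M [-0.028  0.016 -0.03 ] open 0.0129
rotvec [0.0002 0.001  0.0008] shift cm [0.06 0.02 0.08]
```

View pics/w4.png

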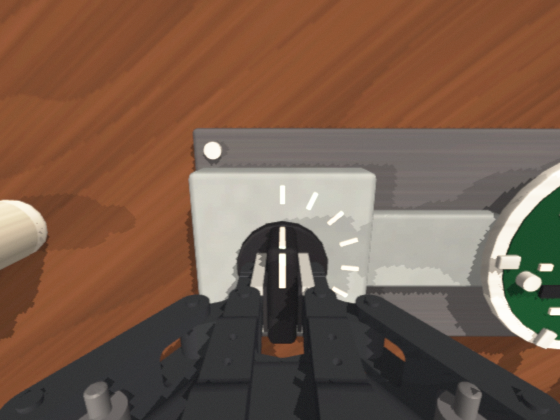

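Emit:
servo_tool(
  moves=[
    [[0,0,0.06,0,0,0,1.0],[0,0,0.06,0,0,0,1.0],[0,0,0.06,0,0,0,1.0],[0,0,0.06,0,0,0,1.0],[0,0,0.06,0,0,0,1.0],[0,0,0.04,0,0,0,1.0],[0,0,0,0,0,0,1.0]],
  ],
)

```text
time: 5.15
ee_pos: [0.5964, -0.0388, 0.0518]
tcp_rot: [179.9, 0.1, 121.8]
wrist_force: [-0.3, -1.0, 0.2]
opening: 0.0132
```

```bash
python3 - <<'E'
from h import *
err([.5957,-.0391,.0515],118.05)
E
```

```text
t 5.15 pos [ 0.5964 -0.0388  0.0518] rpy [1.7991e+02 6.0000e-02 1.2176e+02] F [-0.3 -1.   0.2] M [-0.121  0.12   0.105] open 0.0132
rotvec [0.0017 0.001  0.0647] shift cm [ 0.01 -0.07  0.03]
```

Emit:
servo_tool(
  moves=[
    [[0,0,0.065,0,0,0,1.0],[0,0,0,0,0,0,1.0],[0,0,0,0,0,0,1.0]],
  ],
)

```text
time: 5.4
ee_pos: [0.5965, -0.0387, 0.0518]
tcp_rot: [179.9, 0.1, 118.2]
wrist_force: [-0.1, -0.6, -0.9]
opening: 0.0128
```

```bash
python3 - <<'E'
from h import *
err([.5957,-.0391,.0515],118.05)
c=imaging.calibration("wrist");im=imaging.camera("wrist"); cv2.imwrite("pics/w5.png",im);np.save("w5.npy",c["camera_from_world"])
E
```

```text
t 5.4 pos [ 0.5965 -0.0387  0.0518] rpy [1.7989e+02 6.0000e-02 1.1825e+02] F [-0.1 -0.6 -0.9] M [-0.096  0.038  0.201] open 0.0128
rotvec [0.0019 0.001  0.0034] shift cm [ 0.   -0.09  0.03]
```

View pics/w5.png

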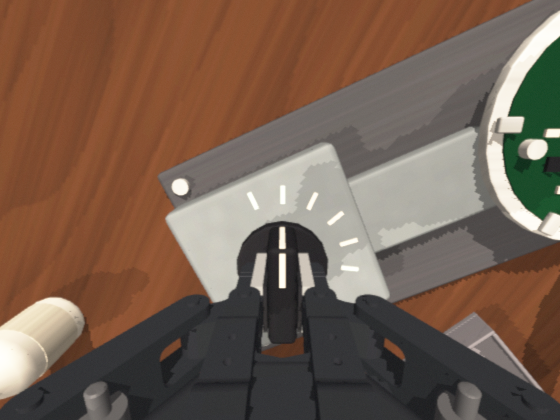

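The line points at the second tick, so this is the first click. I'll hold here for more than 0.7 s.

Emit:
servo_tool(
  moves=[
    [[0,0,0.003,0,0,0,1.0],[0,0,0,0,0,0,1.0],[0,0,0,0,0,0,1.0],[0,0,0,0,0,0,1.0],[0,0,0,0,0,0,1.0],[0,0,0,0,0,0,1.0],[0,0,0,0,0,0,1.0],[0,0,0,0,0,0,1.0],[0,0,0,0,0,0,1.0]],
  ],
)

```text
time: 6.2
ee_pos: [0.5965, -0.0387, 0.0518]
tcp_rot: [179.9, 0.1, 118.4]
wrist_force: [-0.4, -0.7, 1.3]
opening: 0.0131
```

```bash
python3 - <<'E'
from h import *
err([.5957,-.0391,.0515],118.05)
im0=cv2.imread("pics/w4.png");im1=cv2.imread("pics/w5.png")
cv2.imwrite("pics/cmp5.png",np.hstack([cv2.resize(i[170:320,220:345],None,fx=3,fy=3,interpolation=cv2.INTER_CUBIC) for i in(im0,im1)]))
E
```

```text
t 6.2 pos [ 0.5965 -0.0387  0.0518] rpy [1.799e+02 6.000e-02 1.184e+02] F [-0.4 -0.7  1.3] M [-0.058  0.06   0.139] open 0.0131
rotvec [0.0018 0.001  0.0061] shift cm [ 0.01 -0.08  0.03]
```

View pics/cmp5.png

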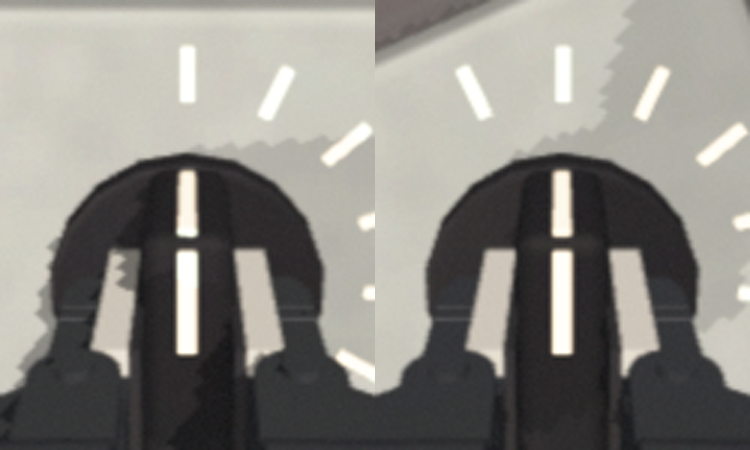

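First click aligned (line and tick collinear) and held for 0.8 s. On to the second.

Emit:
servo_tool(
  moves=[
    [[0,0,0.06,0,0,0,1.0],[0,0,0.06,0,0,0,1.0],[0,0,0.06,0,0,0,1.0],[0,0,0.06,0,0,0,1.0],[0,0,0.06,0,0,0,1.0],[0,0,0.05,0,0,0,1.0],[0,0,0.03,0,0,0,1.0],[0,0,0,0,0,0,1.0]],
  ],
)

```text
time: 6.87
ee_pos: [0.5972, -0.0385, 0.0518]
tcp_rot: [179.8, 0.0, 95.6]
wrist_force: [-0.8, -0.7, -0.1]
opening: 0.0129
```

```bash
python3 - <<'E'
from h import *
err([.5957,-.0391,.0515],94.05)
E
```

```text
t 6.867 pos [ 0.5972 -0.0385  0.0518] rpy [1.798e+02 1.000e-02 9.561e+01] F [-0.8 -0.7 -0.1] M [-0.079  0.136  0.134] open 0.0129
rotvec [0.0036 0.0001 0.0273] shift cm [-0.04 -0.16  0.03]
```

Emit:
servo_tool(
  moves=[
    [[0.003,0,0.028,0,-0.1,0,1.0],[0,0,0,0,0,0,1.0],[0,0,0,0,0,0,1.0]],
  ],
)

```text
time: 7.12
ee_pos: [0.5973, -0.0385, 0.0518]
tcp_rot: [179.9, 0.0, 94.2]
wrist_force: [-0.7, 0.2, 1.7]
opening: 0.0131
```

```bash
python3 - <<'E'
from h import *
err([.5957,-.0391,.0515],94.05)
im=imaging.camera("wrist"); cv2.imwrite("pics/w6.png",im)
cv2.imwrite("pics/w6z.png",cv2.resize(im[170:320,200:365],None,fx=4,fy=4,interpolation=cv2.INTER_CUBIC))
E
```

```text
t 7.117 pos [ 0.5973 -0.0385  0.0518] rpy [1.7985e+02 1.0000e-02 9.4160e+01] F [-0.7  0.2  1.7] M [-0.057  0.141  0.108] open 0.0131
rotvec [0.0026 0.0001 0.0019] shift cm [-0.04 -0.16  0.03]
```

View pics/w6z.png

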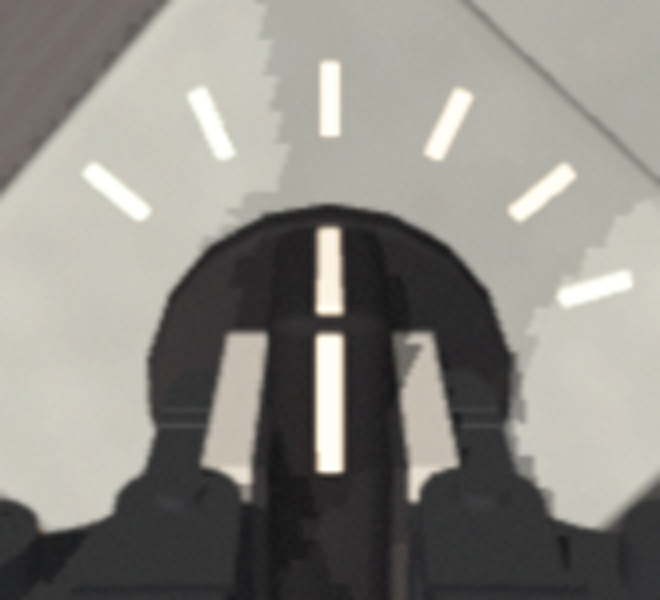

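The line is collinear with the third tick, which is the second click (two ticks lie to its left). Holding for at least 0.7 s.

Emit:
servo_tool(
  moves=[
    [[0,0,0.002,0,0,0,1.0],[0,0,0,0,0,0,1.0],[0,0,0,0,0,0,1.0],[0,0,0.001,0,0,0,1.0],[0,0,0,0,0,0,1.0],[0,0,0,0,0,0,1.0],[0,0,0.001,0,0,0,1.0],[0,0,0,0,0,0,1.0],[0,0,0,0,0,0,1.0]],
  ],
)

```text
time: 7.92
ee_pos: [0.5973, -0.0385, 0.0518]
tcp_rot: [179.8, 0.0, 94.1]
wrist_force: [0.5, -0.2, 0.5]
opening: 0.0131
```

Emit:
servo_tool(
  moves=[
    [[0,0,0.06,0,0,0,1.0],[0,0,0.06,0,0,0,1.0],[0,0,0.06,0,0,0,1.0],[0,0,0.06,0,0,0,1.0],[0,0,0.06,0,0,0,1.0],[0,0,0.05,0,0,0,1.0],[0,0,0.03,0,0,0,1.0],[0,0,0,0,0,0,1.0]],
  ],
)

```text
time: 8.58
ee_pos: [0.5981, -0.0387, 0.0518]
tcp_rot: [179.8, -0.1, 71.3]
wrist_force: [0.0, 0.2, 0.1]
opening: 0.0128
```

```bash
python3 - <<'E'
from h import *
err([.5957,-.0391,.0515],70.05)
E
```

```text
t 8.583 pos [ 0.5981 -0.0387  0.0518] rpy [ 1.7977e+02 -6.0000e-02  7.1260e+01] F [0.  0.2 0.1] M [-0.043  0.01   0.086] open 0.0128
rotvec [ 0.0041 -0.0012  0.0211] shift cm [-0.12 -0.21  0.03]
```

Emit:
servo_tool(
  moves=[
    [[0.003,0,0.021,0,0,0,1.0],[0,0,0,0,0,0,1.0],[0,0,0,0,0,0,1.0]],
  ],
)

```text
time: 8.83
ee_pos: [0.5981, -0.0387, 0.0518]
tcp_rot: [180.0, -0.1, 70.1]
wrist_force: [0.9, 0.3, -0.1]
opening: 0.0126
```

```bash
python3 - <<'E'
from h import *
err([.5957,-.0391,.0515],70.05)
im=imaging.camera("wrist"); cv2.imwrite("pics/w7.png",im)
cv2.imwrite("pics/w7z.png",cv2.resize(im[170:320,200:365],None,fx=4,fy=4,interpolation=cv2.INTER_CUBIC))
E
```

```text
t 8.833 pos [ 0.5981 -0.0387  0.0518] rpy [ 1.7995e+02 -6.0000e-02  7.0080e+01] F [ 0.9  0.3 -0.1] M [-0.084 -0.058  0.154] open 0.0126
rotvec [ 0.0008 -0.0011  0.0006] shift cm [-0.12 -0.21  0.03]
```

View pics/w7z.png

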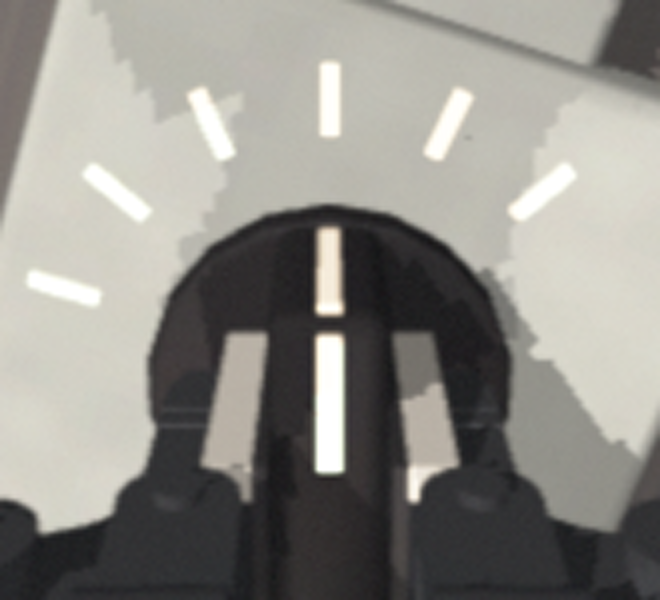

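The line is on the fourth tick, the third click: three ticks to its left, two to its right. I'll hold steady, then check with the outer cameras.

Emit:
servo_tool(
  moves=[
    [[0,0,0.001,0,0,0,1.0],[0,0,0,0,0,0,1.0],[0,0,0,0,0,0,1.0],[0,0,0.001,0,0,0,1.0],[0,0,0,0,0,0,1.0],[0,0,0,0,0,0,1.0],[0,0,0.001,0,0,0,1.0],[0,0,0,0,0,0,1.0],[0,0,0,0,0,0,1.0]],
  ],
)

```text
time: 9.63
ee_pos: [0.5981, -0.0387, 0.0518]
tcp_rot: [179.9, -0.1, 70.0]
wrist_force: [0.3, 0.6, 0.2]
opening: 0.013
```

```bash
python3 - <<'E'
from h import *
err([.5957,-.0391,.0515],70.05)
a=imaging.camera("side"); b=imaging.camera("scene");err([.5957,-.0391,.0515],70.05)
cv2.imwrite("pics/s8.png",np.hstack([cv2.resize(a[140:330,210:410],None,fx=2,fy=2),cv2.resize(b[160:350,160:360],None,fx=2,fy=2)]))
E
```

```text
t 9.633 pos [ 0.5981 -0.0387  0.0518] rpy [ 1.7994e+02 -6.0000e-02  6.9990e+01] F [0.3 0.6 0.2] M [-0.109 -0.129  0.128] open 0.013
rotvec [ 0.001  -0.0011 -0.0011] shift cm [-0.12 -0.21  0.03]
t 9.733 pos [ 0.5981 -0.0387  0.0518] rpy [ 1.7994e+02 -6.0000e-02  6.9980e+01] F [ 0.1 -0.4 -0.4] M [-0.065 -0.103  0.131] open 0.0128
rotvec [ 0.001  -0.0011 -0.0012] shift cm [-0.12 -0.21  0.03]
```

View pics/s8.png

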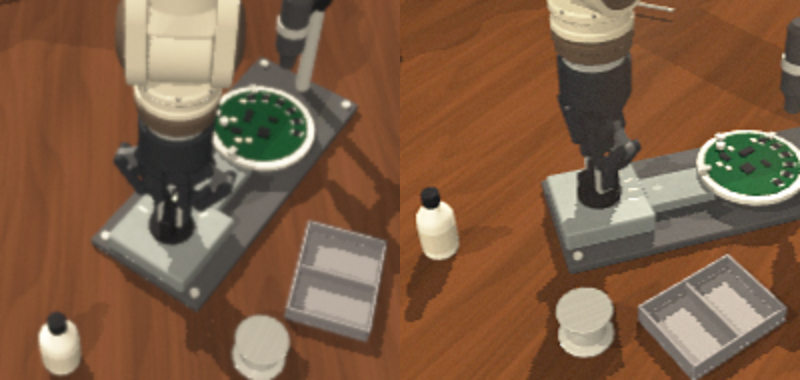

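The turntable has turned with the knob, the bystanders are undisturbed and the pose is steady. Handing in.

```bash
python3 - <<'E'
from workcell import bot
print(bot.job_done()); o=bot.get_obs(); print(o["time"],o["tcp_rot"])
E
```

```text
the job is handed in; nothing more can be done
None
the job is handed in; nothing more can be done
```

I gripped the bar knob across its thickness at 60 N and turned it clockwise one click at a time. It paused about 0.8 s or more at each of the first and second clicks. I handed the job in at about 9.7 s with the knob still gripped at the third click.

- **Angle:** from the rest yaw of 142.05°, the measured tool turn was 23.7° at the first click, 47.9° at the second and 72.1° at the third (nominal 24, 48 and 72). Drift over the final hold was about 0.1°.
- **Wrist pictures:** the bar's white line was in line with the right tick at each click. At the end three ticks lay behind it and two ahead.
- **Outer cameras:** the turntable had turned with the knob, and the bottle, reel and tray looked undisturbed. The screwdriver was only partly in these crops, but the arm never came near it. I did not measure the third chip's position under the microscope separately; it is inferred from the knob angle and the 1:1 gearing.
- **Forces:** wrist forces stayed below about 2 N in every reading I took. The tool centre crept about 2.4 mm sideways over the turn, with no sign of strain or slip.

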